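# Load the burnishing tub over the tipping flap

### The arm

A 7-joint arm with a two-finger parallel gripper is mounted at the origin on the work surface. World frame = base frame: x ahead of the robot, y to its left, z up, the work surface at z = 0. Lengths are in m, angles in rad, forces in N, time in s.
With the tool pointing down it reaches from about 0.4 to 0.9 m from the base axis. Payload 5.5 kg.
Tool frame: the origin (TCP) lies midway between the tips of the shut fingers; the grasp point (between the pads) lies 19 mm behind it (manip.grip_depth is the distance from the TCP to the grasp point, in m); z points along the fingers, x is the direction in which the jaws open and shut, and the axes are right-handed (so a half turn about z gives the same grasp; the last joint's range is limited). The gripper opens to 92 mm and grips with 3 to 60 N. Pads are 19 mm wide; open, the fingers measure 130 mm over their backs; the gripper's body (75 mm by 190 mm) begins 47 mm behind the grasp point.
Start: joints at [1.397, 0.501, -0.427, 1.55, 0.221, 1.138, -0.21], TCP at [0.275, -0.589, 0.227] pointing down, gripper open.
Joint ranges: [-2.88, 2.88], [-0.31, 2.03], [-1.54, 1.56], [0.2, 2.42], [-1.41, 4.55], [0.19, 2.02], [-2.57, 2.57]. Speed limits (rad/s): [2.57, 2.57, 3.14, 3.14, 3.14, 3.14, 3.14].

### API

Orientations are given as a unit quaternion [x, y, z, w].
In Python, from bench import manip, effector, viewer gives the robot as it stands. Calls block until the motion is done:
- manip.move_pose(position, orientation): joint-space move of the TCP to a pose.
- manip.servo_line(position, ori=None, vel=0.15): straight line of the TCP; ori=None keeps the orientation; vel is the mean speed in m/s.
- manip.movej(angles): joint-space move.
- effector.open_jaws() and effector.close(f_grip=None): open the fingers fully, or close them until they stop; f_grip is the grip in N (None keeps the last).
- manip.sleep(seconds).
- manip.solve_ik(position, orientation): joint angles nearest the present ones, or None.
- viewer.get_image(name): name is "scene" or "top" or "wrist"; returns the picture (480x640x3 uint8, red, green, blue); there is no depth.
- viewer.get_calibration(name): a dict with "vfov" (degrees; the focal length in pixels is half the picture's height over the tangent of half this angle, whatever the lens; pixels are square), "cx", "cy" (the principal point, pixels), "eye" and "attitude" of the camera in the world. Camera axes: x right, y down, z forward; pixel columns grow to the right and rows downward; lengths in m; the calibration is good to about 2 mm. The wrist camera is an equidistant fisheye: a pixel r from the principal point sees the ray r / f radians off the axis. A picture is of the moment at which its call begins: read the wrist's pose just before it. get_calibration takes no time and is no camera call; for the wrist camera it gives the pose at the moment of the call.
A pose or a line that the arm cannot do raises manip.PlanningError and nothing moves.
- manip.hand_in(): hands the job in, once; it reports no verdict.
Readings, each from a call of its own:
- manip.current_clock(): time.
- manip.current_q(): joint angles.
- manip.current_joint_velocities(): joint speeds.
- manip.current_tau(): joint torques, N m.
- manip.current_tool_pos(): TCP position.
- manip.current_tcp_rot(): TCP orientation.
- manip.current_force(): force on the tool from outside, world axes, zero at the start.
- manip.current_wrist_torque(): the same for the moment, N m.
- manip.current_finger_gap(): finger opening in m.
Only numpy, scipy, OpenCV 4.12 (cv2) and the standard library are available. Lean on these libraries where they do the work, as an engineer would, in place of code of your own. Each camera call takes 0.05 s, during which the arm holds its last target. There are 200 camera calls.

### The job

With the scoop, take at least three of the five steel balls from the tray and tip them onto the loading chute's flap while it is down, then stand the scoop upright back on the bench and let go of it. Then raise the flap (it has a handle bar) until it is in line with the pointer arm on the graduated arc, so that at least three balls roll into the tub, and finish holding it still there in the gripper: it falls back if let go (do not touch the balls with the fingers, and leave the other tools and the pointer as they are).

Things in the scene. Friction and masses are not known exactly. Their poses are not given: they have to be found in the camera images.
- loader: fixed loading chute: grey base 340 x 220 mm, hinged flap on the robot side, open tub beyond. Origin at bench height under the middle of the hinge axis; x from flap to tub (away from the robot), y along the hinge, z up. Hinge at z = 130 mm between cheeks (145 mm high) at y = +-90. Graduated wire arc, radius 150 about the hinge, at y = -110, up to z = 275. Splash back of the tub up to z = 213
- flap_hinge (a point): middle of the flap's hinge axis; frame of the flap: x lies in the flap, from handle to hinge and on towards the tub, y along the axis, z out of the flap's upper face
- flap_mid (a point): centre of the flap's flat upper face, same axes as flap_hinge. The flap is a shallow sheet-metal pan, 156 mm from hinge to front and 160 mm wide inside, rims 30 mm high at both sides and at the handle end, open at the hinge end over the tub
- flap_handle (a point): middle of the flap's handle: a round steel bar 12 mm thick, 120 mm long along the flap's y, 225 mm from the hinge (and 12 mm above the flap's upper face), on two 8 mm stubs 100 mm apart; free gap bar to rim 60 mm; axes as flap_hinge. With the flap down it is about 110 mm above the bench
- flap (a joint): flap angle in rad: 0 = down, at rest, when the handle end hangs 0.15 rad below level; grows as the handle end is raised about the hinge (0.15 = level), up to 1.3. Nearly frictionless: the flap (0.45 kg) falls back when let go. Balls roll down it from about 0.2 rad past level
- mark (a joint): angle of the dark pointer arm on the same hinge axis, measured exactly as the flap's: when both read the same, flap and pointer are in line. The pointer is stiff and stays where it was set, 0.6 to 0.95
- mark_tip (a point): free end of the pointer arm, a dark flat steel strip 160 x 7 mm beside the flap's -y edge (102 mm from the flap's middle), 165 mm from the hinge axis; its x runs along the arm towards the hinge, y along the hinge axis
- tub_mid (a point): centre of the tub's inner floor, 30 mm above the bench; the tub is 147 x 172 mm inside with walls 71 mm high; axes as the loader's
- tray: dark steel stock tray fixed on the bench, open top, 98 x 250 x 40 mm outside (long along its y), walls and floor 5 mm. Origin under its centre. At its -y end the floor ends at y = -104 mm in a steep ramp, 65 degrees to the floor, up to the rim. The balls lie between the ramp and y = -10 mm; the +y part beyond is empty at first
- ball0: one of five like steel balls, 20 mm in diameter, 33 g; origin at its centre (its axes mean nothing)
- ball1: one of five like steel balls, 20 mm in diameter, 33 g; origin at its centre (its axes mean nothing)
- ball2: one of five like steel balls, 20 mm in diameter, 33 g; origin at its centre (its axes mean nothing)
- ball3: one of five like steel balls, 20 mm in diameter, 33 g; origin at its centre (its axes mean nothing)
- ball4: one of five like steel balls, 20 mm in diameter, 33 g; origin at its centre (its axes mean nothing)
- scoop: flat-bottomed aluminium hand scoop, standing on its pan on the bench, 0.2 kg: pan 90 mm long (x), 76 mm wide (y), floor 2 mm, side walls 28 mm high that end 30 mm behind the lip, back wall 50 mm; open at the top and at the +x end (mouth). Black upright handle above the back wall, 26 (x) x 18 (y) mm, from 45 to 123 mm above the underside. Origin under the pan's centre
- scoop_grip (a point): middle of the gripping part of the scoop's handle, x = -32, z = 100 mm in the scoop's frame; grip it across its 18 mm (the scoop's y)
- scoop_lip (a point): middle of the scoop's front lower edge, x = 45 mm, z = 0 in the scoop's frame
- caliper: bystander: steel sliding caliper lying flat, 200 x 55 x 8 mm
- square: bystander: try square lying flat, dark wooden stock 120 x 22 x 12 mm, steel blade 170 mm
- pencil: bystander: pencil, 145 mm long, 8 mm thick
- offcut: bystander: short piece of angle iron, 80 x 40 x 40 mm
- wrench: bystander: steel spanner lying flat, about 180 mm long
- file: bystander: flat file with round wooden handle, 280 mm long, 24 mm high, along its x
Not all that is in view belongs to the job. What is shaped like the scoop but brown or green is not meant.

How it is judged:
By the outcome, as a careful person would: the job done as asked, in the order asked, and still so for the second after the job is handed in, while the arm keeps its last pose, push and grip.
It also fails if it takes over 72 s, if anything falls off the work surface, if the arm or the gripper's body presses on something with over 40 N, if the wrist force passes 120 N, or if a joint passes its speed limit or range.

## Working session

There is one attempt and no reset: what is moved stays moved. The work goes in short steps, each a Python script; the robot and the scene stay as the last script left them, time stands still between calls to the robot, and variables do not carry over. Pictures are saved under pics/ and viewed, about 8 in all and at most 12, crops included, and the job is handed in when it is done.

```bash
ls; mkdir -p pics
cat > h.py <<'E'
from bench import manip, effector, viewer
import numpy as np, cv2
from scipy.spatial.transform import Rotation as R
E
python3 - <<'E'
from h import *
for n in ("scene","top","wrist"):
    c=viewer.get_calibration(n); print(n,c)
    im=viewer.get_image(n); cv2.imwrite(f"pics/{n}0.png",im[:,:,::-1])
print(manip.current_clock(),manip.current_tcp_rot(),manip.grip_depth)
E
```

```text
pics
scene {'vfov': 56.31154361823632, 'cx': 319.80642495276976, 'cy': 239.9081511146273, 'eye': array([1.12520517, 0.6929229 , 0.71412892]), 'attitude': array([ 0.27307592,  0.83566658, -0.45035103, -0.15580388])}
top {'vfov': 46.88376702846548, 'cx': 315.73700778556093, 'cy': 242.73370433757933, 'eye': array([ 0.38512913, -0.04161131,  1.26565417]), 'attitude': array([-0.70527123,  0.70600918, -0.04978223,  0.04080745])}
wrist {'vfov': 65.70646984690485, 'cx': 320.8950449251837, 'cy': 236.52573171003084, 'eye': array([ 0.34899192, -0.55527366,  0.38393907]), 'attitude': array([ 0.83405621, -0.53086831, -0.08134019,  0.12614617])}
0.15 [ 8.43519093e-01 -5.37098657e-01 -6.14008357e-04 -4.42588056e-04] 0.0188
```

View pics/scene0.png

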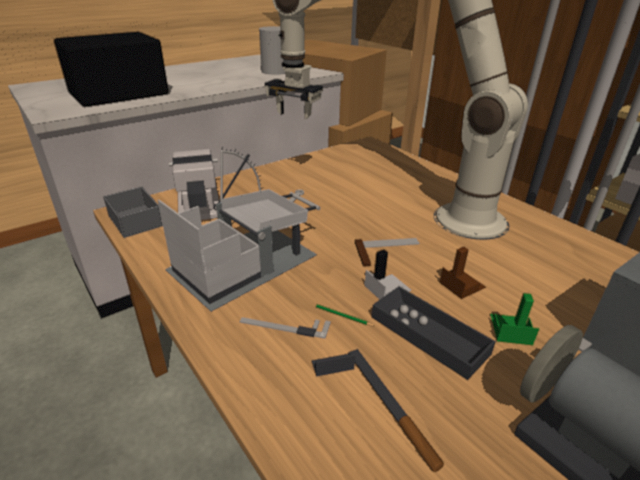

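View pics/top0.png

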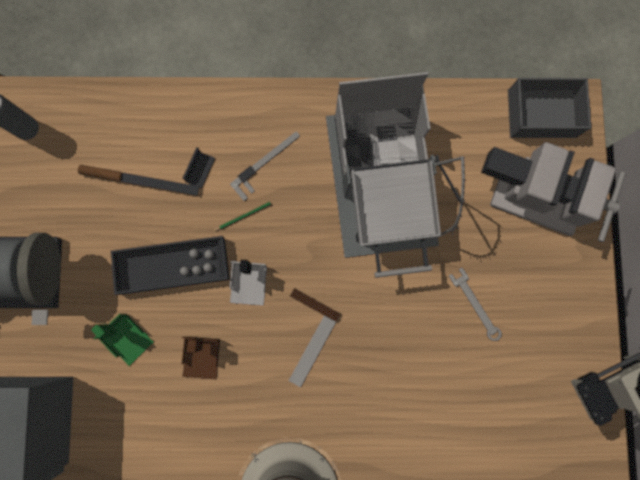

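Scoop candidates in the top view are the grey pan with black handle (248,282), the brown one (202,355) and the green one (123,338). The grey aluminium one fits the description. I'll check it in enlarged crops.

```bash
cat >> h.py <<'E'
def ray(n,u,v,c=None):
    c=c or viewer.get_calibration(n); f=240/np.tan(np.radians(c['vfov'])/2)
    d=np.array([(u-c['cx'])/f,(v-c['cy'])/f])
    if n=='wrist':
        r=np.linalg.norm(d); d=np.r_[d/r*np.sin(r),np.cos(r)] if r>1e-9 else np.array([0,0,1.])
    else: d=np.r_[d,1.]
    return c['eye'],R.from_quat(c['attitude']).apply(d/np.linalg.norm(d))
def atz(n,u,v,z,c=None):
    e,d=ray(n,u,v,c); return e+d*(z-e[2])/d[2]
def tri(*rays):   # (eye,dir) pairs -> point, rms miss
    A=sum(np.eye(3)-np.outer(d,d) for e,d in rays); b=sum((np.eye(3)-np.outer(d,d))@e for e,d in rays)
    p=np.linalg.solve(A,b); return p,[np.linalg.norm(np.cross(p-e,d)) for e,d in rays]
def proj(n,p,c=None):
    c=c or viewer.get_calibration(n); f=240/np.tan(np.radians(c['vfov'])/2)
    q=R.from_quat(c['attitude']).inv().apply(np.array(p)-c['eye'])
    if n=='wrist':
        r=np.hypot(q[...,0],q[...,1]); k=np.arctan2(r,q[...,2])/np.maximum(r,1e-9)
    else: k=1/q[...,2]
    return np.stack([c['cx']+f*q[...,0]*k,c['cy']+f*q[...,1]*k],-1)
def crop(im,x,y,w,h,s):
    o=cv2.resize(im[y:y+h,x:x+w],None,fx=s,fy=s,interpolation=cv2.INTER_CUBIC)
    for k in range(0,w,20): cv2.putText(o,str(x+k),(int(k*s),8),0,.3,(0,0,255),1); cv2.line(o,(int(k*s),9),(int(k*s),14),(0,0,255),1)
    for k in range(0,h,20): cv2.putText(o,str(y+k),(0,int(k*s)),0,.3,(0,0,255),1); cv2.line(o,(20,int(k*s)),(26,int(k*s)),(0,0,255),1)
    return o
E
python3 - <<'E'
from h import *
t=cv2.imread('pics/top0.png'); s=cv2.imread('pics/scene0.png')
a=np.vstack([crop(t,105,230,170,75,400/170)[:176],np.zeros((4,400,3),np.uint8)]); 
a=cv2.resize(a,(400,180)) 
L=np.vstack([crop(t,110,230,160,84,2.5)[:210],crop(s,355,235,160,156,2.5)[:390]])
Rr=np.vstack([crop(t,325,70,180,135,2.2222)[:300],crop(t,325,170,180,135,2.2222)[:300]])
Rr=np.vstack([crop(t,325,65,180,220,400/220*0.999)[:400,:330],np.zeros((0,330,3),np.uint8)])
S=crop(s,160,140,170,170,2.35)[:400,:400]
o=np.zeros((600,800,3),np.uint8); o[:,:400]=L[:600,:400]; o[:300,400:]=cv2.resize(crop(t,325,65,180,220,2)[:,:],(245,300)).copy().__class__((300,400,3),np.uint8)*0 if 0 else 0
o[:,400:]=np.vstack([crop(t,330,70,160,112,2.5),crop(s,160,140,160,128,2.5)])[:600]
cv2.imwrite('pics/c1.png',o)
E
```

```text
Traceback (most recent call last):
ValueError: all the input array dimensions except for the concatenation axis must match exactly, but along dimension 1, the array at index 0 has size 327 and the array at index 1 has size 330
```

Run:
```python
from h import *
t=cv2.imread('pics/top0.png'); s=cv2.imread('pics/scene0.png')
L=np.vstack([crop(t,110,230,160,80,2.5),crop(s,355,235,160,160,2.5)])
Q=np.vstack([crop(t,330,150,160,130,2.5),crop(s,170,140,160,110,2.5)])
cv2.imwrite('pics/c1.png',np.hstack([L,Q]))
```

```text
(no output)
```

View pics/c1.png

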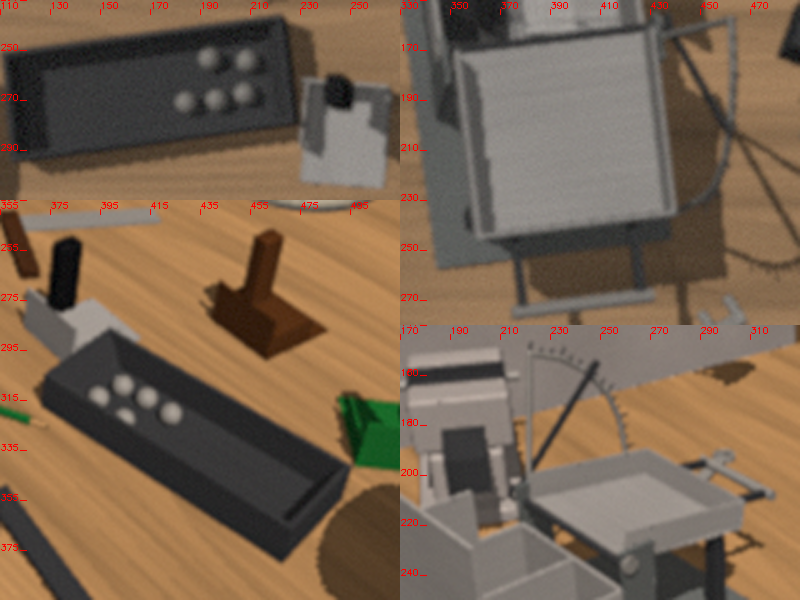

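The crops confirm the grey scoop: handle towards +x, mouth towards the robot. Balls are at the -y end of the tray, with the ramp near (225,258). Handle bar ends in the top view are (376,275) and (432,268). Pointer tip in the scene view is (249,155).

Run:
```python
from h import *
np.set_printoptions(precision=4,suppress=True)
P=[atz('top',*p,.04) for p in [(112,252),(222,236.8),(229.2,280),(114.8,294)]]
print('tray',P,np.mean(P,0)); 
for a,b in [(0,1),(3,2),(0,3),(1,2)]: print(np.linalg.norm(P[b]-P[a]),np.degrees(np.arctan2(*(P[a]-P[b])[[1,0]])))
S=[atz('top',230.8,261.2,.05),atz('top',266,264,.05),atz('top',230,303.2,0),atz('top',264,304.8,0)]
print('scoop',S,(S[0]+S[1])/2-(S[2]+S[3])/2); print('handletop',atz('top',246,264,.123), tri(ray('top',246,264),ray('scene',355+68/2.5,235+37/2.5)))
print('bar+y',tri(ray('top',376,274.8),ray('scene',318.8,207.2)))
print('bar-y',tri(ray('top',432,268),ray('scene',296,192.8)))
print('markbits',[tri(ray('top',330+268/2.5,150+15/2.5),ray('scene',170+195/2.5,140+37/2.5))])
print('hingeline', atz('top',330+55/2.5,150+53/2.5,.16),atz('top',330+253/2.5,150+25/2.5,.16))
print('rimfront',atz('top',330+80/2.5,150+238/2.5,.135),atz('top',330+275/2.5,150+213/2.5,.135))
print('balls',[atz('top',110+x/2.5,230+y/2.5,.015) for x,y in [(208,58),(246,60),(184,102),(215,100),(243,93)]])
```

```text
tray [array([0.5225, 0.3946, 0.04  ]), array([0.5565, 0.1518, 0.04  ]), array([0.4602, 0.134 , 0.04  ]), array([0.4297, 0.3843, 0.04  ])] [0.4922 0.2662 0.04  ]
0.24514420650478455 97.97532625008952
0.25210026286718484 96.94142926161828
0.09339141682594174 6.331099881043161
0.09799341177341807 10.452443090246717
scoop [array([0.5009, 0.1298, 0.05  ]), array([0.4947, 0.0524, 0.05  ]), array([0.41 , 0.137, 0.   ]), array([0.4062, 0.0599, 0.    ])] [ 0.0897 -0.0073  0.05  ]
handletop [0.4881 0.088  0.123 ] (array([0.4865, 0.0893, 0.125 ]), [np.float64(0.0020678817106889098), np.float64(0.0020678817106888265)])
bar+y (array([ 0.4665, -0.1826,  0.109 ]), [np.float64(6.483125275618363e-05), np.float64(6.48312527560579e-05)])
bar-y (array([ 0.4751, -0.2954,  0.1108]), [np.float64(0.007067016505617004), np.float64(0.0070670165056168546)])
markbits [(array([ 0.6529, -0.2628,  0.2879]), [np.float64(0.020582909674899726), np.float64(0.020582909674899483)])]
hingeline [ 0.6755 -0.1304  0.16  ] [ 0.6994 -0.2939  0.16  ]
rimfront [ 0.5257 -0.1515  0.135 ] [ 0.5465 -0.3133  0.135 ]
balls [array([0.5225, 0.2201, 0.015 ]), array([0.5207, 0.1857, 0.015 ]), array([0.4826, 0.2407, 0.015 ]), array([0.4843, 0.2128, 0.015 ]), array([0.4907, 0.1877, 0.015 ])]
```

```bash
cat >> h.py <<'E'
np.set_printoptions(precision=4,suppress=True)
GX,GZ=-.032,.098           # grasp point in the scoop frame
def tool(lip,head,up=0,s=1):
    """TCP pose holding the scoop with its lip at lip, heading (deg), mouth tilted up (deg)"""
    Rs=R.from_euler('ZY',[head,-up],degrees=True)
    Rt=Rs*R.from_matrix(np.array([[0,s,0],[s,0,0],[0,0,-1.]]))
    return np.array(lip)+Rs.apply([GX-.045,0,GZ-manip.grip_depth]), Rt.as_quat()
TH=np.radians(7.5); LY=np.array([-np.sin(TH),np.cos(TH),0]); LX=np.array([np.cos(TH),np.sin(TH),0])
TRAY=np.array([.492,.266,0]); HINGE=np.array([.691,-.21,.130])
def flapgrip(phi,a,s=1,back=0):
    """TCP pose with the bar between the pads; flap angle phi, tool pitched a (deg) below flap x at phi, back (m) retreat"""
    e=phi-.15; fx=np.cos(e)*LX-np.sin(e)*np.r_[0,0,1]; fz=np.sin(e)*LX+np.cos(e)*np.r_[0,0,1]
    bar=HINGE-.225*fx+.012*fz; A=np.radians(a)
    z=np.cos(A)*fx-np.sin(A)*fz; y=s*LY; x=np.cross(y,z)
    return bar+z*(manip.grip_depth-back), R.from_matrix(np.c_[x,y,z]).as_quat()
E
python3 - <<'E'
from h import *
hd=-82.5
lip0=np.array([.408,.0985,0])
W={'pre':(lip0+[0,0,.1],175.4,0),'grasp':(lip0,175.4,0),'turn':(TRAY+[0,-.0,.15],hd,0),
'in':(TRAY+.00*LY+[0,0,.006],hd,0),'end':(TRAY-.103*LY+[0,0,.006],hd,0),'tilt':(TRAY-.118*LY+[0,0,.04],hd,22),'up':(TRAY-.118*LY+[0,0,.25],hd,22),
'p0':(HINGE-.085*LX+.01*LY+[0,0,.045],hd,20),'p1':(HINGE-.085*LX+.01*LY+[0,0,.045],hd,-50)}
W['q1']=(HINGE-.085*LX+.01*LY+[0,0,.045],-172.5,-50);W['q0']=(HINGE-.085*LX+.01*LY+[0,0,.045],-172.5,20)
for s in (1,-1):
    for k,w in W.items(): print(s,k,manip.solve_ik(*tool(*w,s=s)))
for s in (1,-1):
  for a in (25,35,45,60):
    for ph in (0,.6,.95): print('flap',s,a,ph,manip.solve_ik(*flapgrip(ph,a,s)))
E
```

```text
1 pre [ 0.6507  0.4653 -1.1026  1.9686  0.4929  1.0088 -2.335 ]
1 grasp [ 0.4001  0.5336 -0.7875  2.0428  0.5383  0.7797 -2.3654]
1 turn [ 0.2033  0.7284 -1.3001  1.6854  0.7271  1.3055 -1.1097]
1 in [ 0.1855  1.0106 -1.3067  1.7931  1.0496  1.2315 -1.3091]
1 end [ 0.215   0.6879 -0.9489  1.8997  0.7008  0.9278 -0.9453]
1 tilt [-0.0604  0.8349 -0.9501  1.7539  0.9435  1.3551 -1.2537]
1 up [ 0.113   0.7159 -1.3005  1.5887  0.8615  1.7296 -1.1351]
1 p0 [ 0.6754  0.5594 -1.0015  1.754   0.8616  1.2657 -0.4897]
1 p1 [ 1.0254  0.9782 -0.8563  1.0826 -0.0965  1.7249  0.4316]
1 q1 [ 1.5412  0.264  -1.0407  2.1863 -1.2065  0.3327  0.2322]
1 q0 [ 0.392   0.9167 -0.4854  0.9097  0.4341  1.7351 -1.4321]
-1 pre [ 0.7697  0.6182 -1.3247  1.9662  0.6782  1.1105  0.6447]
-1 grasp [ 0.4161  0.5418 -0.809   2.0424  0.5552  0.7865  0.7619]
-1 turn [ 0.2033  0.7284 -1.3001  1.6854  0.7271  1.3055  2.0319]
-1 in [ 0.1855  1.0106 -1.3067  1.7931  1.0496  1.2315  1.8325]
-1 end [ 0.396   0.9503 -1.3054  1.8951  1.0191  1.1728  1.973 ]
-1 tilt [ 0.0988  1.0967 -1.3073  1.7493  1.1969  1.6343  1.7486]
-1 up
[... 1081 characters left out ...]
025 ]
flap -1 25 0.6 [ 1.566   0.2184 -0.9483  2.2408 -0.8493  0.4     1.537 ]
flap -1 25 0.95 [ 1.2519  0.2595 -0.9149  1.8767  0.0586  0.8102  0.4808]
flap -1 35 0 None
flap -1 35 0.6 [ 1.4585  0.2171 -0.937   2.1403 -0.3109  0.4925  0.9456]
flap -1 35 0.95 [ 1.1449  0.3588 -0.9263  1.7503  0.2594  1.0327  0.2844]
flap -1 45 0 None
flap -1 45 0.6 [ 1.3225  0.2585 -0.9049  2.0307  0.0278  0.6674  0.5744]
flap -1 45 0.95 [ 1.002   0.4519 -0.8788  1.6225  0.3662  1.2545  0.1827]
flap -1 60 0 [ 1.7954  0.8992 -1.299   2.3386  1.5974  0.3072 -0.5417]
flap -1 60 0.6 [ 1.1375  0.382  -0.8821  1.8554  0.3139  0.9899  0.266 ]
flap -1 60 0.95 [ 0.8062  0.5961 -0.7958  1.4307  0.4603  1.5687  0.1065]
```

Run:
```python
from h import *
lip0=np.array([.408,.0985,0])
p,q=tool(lip0+[0,0,.13],175.4)
manip.servo_line([.275,-.589,.36],vel=.3)
manip.move_pose(p+[-.02,0,.06],q)
c=viewer.get_calibration('wrist'); im=viewer.get_image('wrist')
cv2.imwrite('pics/w1.png',im[:,:,::-1]); import pickle; pickle.dump(c,open('w1.pkl','wb'))
print(manip.current_clock(),manip.current_q(),manip.current_tool_pos(),p,c['eye'])
```

```text
3.3167 [ 0.7903  0.2857 -1.2028  1.911   0.2933  1.1419 -2.1758] [0.4651 0.0916 0.2692] [0.4848 0.0923 0.2092] [0.5466 0.0843 0.4273]
```

View pics/w1.png

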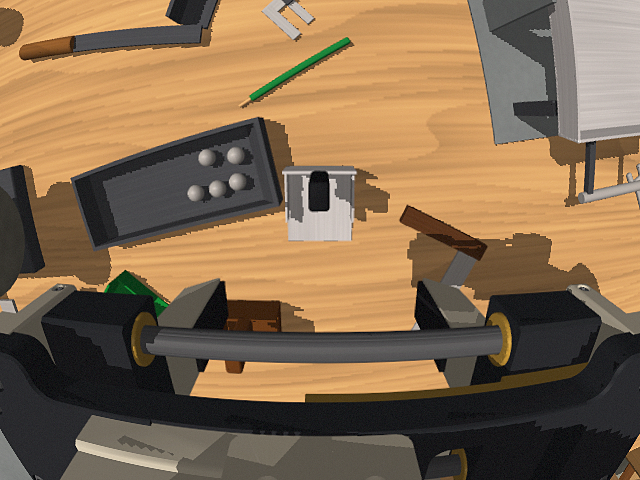

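Run:
```python
from h import *; import pickle
c=pickle.load(open('w1.pkl','rb'))
f=lambda u,v,z: atz('wrist',u,v,z,c)
print('nadir',proj('wrist',c['eye']-[0,0,.4],c), 'view handle base/top',proj('wrist',np.array([[.485,.0925,.05],[.485,.0925,.123]]),c))
print('scoop',[f(282,168,.05),f(356,168,.05),f(287,239,0),f(353,241,0)])
print('handle top far/near',f(308,212,.123),f(330,212,.123),f(308,200,.123),f(330,200,.123))
P=[f(72,180,.04),f(262,118,.04),f(283,203,.04),f(95,248,.04)]
print('tray',np.array(P),np.mean(P,0))
for a,b in [(0,1),(3,2),(0,3),(1,2)]: print(np.linalg.norm(P[b]-P[a]),np.degrees(np.arctan2(*(P[a]-P[b])[[1,0]])))
print([ (f(u,v,.015)-TRAY)@LY for u,v in [(207,157),(235,155),(195,193),(218,188),(237,182)]])
im=cv2.imread('pics/w1.png')
cv2.imwrite('pics/c2.png',np.hstack([crop(im,60,105,240,155,2.5)[:, :600],crop(im,275,155,90,155,2.2)[:387] if 0 else np.zeros((387,1,3),np.uint8)]) if 0 else crop(im,60,105,310,150,2.5))
```

```text
nadir [320.9284 124.5124] view handle base/top [[317.8431 185.1362]
 [317.1355 199.3245]]
scoop [array([0.5059, 0.1275, 0.05  ]), array([0.4997, 0.0522, 0.05  ]), array([0.4145, 0.1363, 0.    ]), array([0.4054, 0.0568, 0.    ])]
handle top far/near [0.4748 0.1011 0.123 ] [0.4733 0.0826 0.123 ] [0.4851 0.1002 0.123 ] [0.4836 0.0818 0.123 ]
tray [[0.5244 0.3942 0.04  ]
 [0.5594 0.1443 0.04  ]
 [0.4673 0.1314 0.04  ]
 [0.4348 0.3799 0.04  ]] [0.4965 0.2624 0.04  ]
0.25227696300278235 97.96804538004396
0.2505696940603162 97.4638227706796
0.0907929309855681 9.06196861631567
0.09298145595993611 7.978146652216908
[np.float64(-0.05335813397181427), np.float64(-0.08611603699971226), np.float64(-0.027505449143277037), np.float64(-0.056759735995107974), np.float64(-0.08062903293925809)]
```

View pics/c2.png

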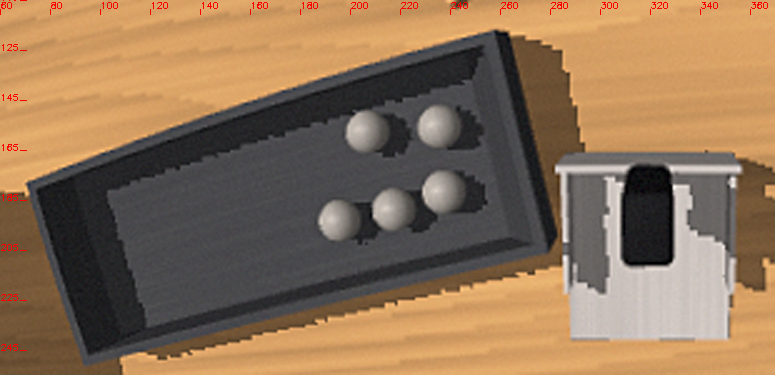

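Run:
```python
from h import *; import pickle
c=pickle.load(open('w1.pkl','rb'))
f=lambda u,v,z: atz('wrist',u,v,z,c)
S=[f(282.4,171,.05),f(356,171,.05),f(288,240.2,0),f(351.2,240.2,0)]
print('scoop',S); a=(S[0]+S[1]-S[2]-S[3])/2; print(np.degrees(np.arctan2(-a[1],-a[0])),np.linalg.norm(a[:2]),'lip',(S[2]+S[3])/2,[np.degrees(np.arctan2(*(S[i]-S[i+1])[[0,1]])) for i in (0,2)])
print('handle top',f(318.8,197.5,.123), tri(ray('wrist',318.8,197.5,c),ray('top',246,264)))
P=[f(71.2,178.2,.04),f(259.6,117.8,.04),f(278.4,205.4,.04),f(94,249.8,.04)]
print('tray',np.array(P),np.mean(P,0))
for a,b in [(0,1),(3,2),(0,3),(1,2)]: print(np.linalg.norm(P[b]-P[a]),np.degrees(np.arctan2(*(P[a]-P[b])[[1,0]])))
```

```text
scoop [array([0.5028, 0.1274, 0.05  ]), array([0.4966, 0.0524, 0.05  ]), array([0.4128, 0.1352, 0.    ]), array([0.4066, 0.059 , 0.    ])]
175.4282140025452 0.09027693139235123 lip [0.4097 0.0971 0.    ] [np.float64(4.704965555148125), np.float64(4.67151771343983)]
handle top [0.4864 0.091  0.123 ] (array([0.4874, 0.0894, 0.1253]), [np.float64(0.001654916634411433), np.float64(0.0016549166344114702)])
tray [[0.5268 0.395  0.04  ]
 [0.5599 0.1468 0.04  ]
 [0.4651 0.1366 0.04  ]
 [0.4325 0.3822 0.04  ]] [0.4961 0.2652 0.04  ]
0.25036124265358317 97.5897626766135
0.24776003403174218 97.56580331837573
0.09517178536943857 7.690281876810488
0.0953063369963645 6.126186345863027
```

```bash
sed -i 's/^TH=/TRAYC=[.4955,.2653,0]\nTH=/; s/TRAY=np.array(\[.492,.266,0\])/TRAY=np.array(TRAYC)/' h.py
python3 - <<'E'
from h import *; import pickle
lip=np.array([.4097,.0971,0]); h=175.4; p,q=tool(lip,h)
manip.move_pose(p+[0,0,.09],q)
manip.servo_line(p,q,vel=.12)
print(manip.current_force())
effector.close(f_grip=55)
print('gap',manip.current_finger_gap(),manip.current_tool_pos()-p,manip.current_clock())
manip.servo_line(p+[0,0,.1],vel=.2)
p2,q2=tool(TRAY+.01*LY+[0,0,.09],-82.5); manip.move_pose(p2,q2)
print(manip.current_tool_pos()-p2,manip.current_force(),manip.current_clock(),manip.current_q(),manip.current_finger_gap())
c=viewer.get_calibration('wrist'); im=viewer.get_image('wrist')
cv2.imwrite('pics/w2.png',crop(im[:,:,::-1],0,20,400,300,2)); pickle.dump(c,open('w2.pkl','wb'))
E
```

```text
[-0.6729  0.186   0.0188]
gap 0.01769323345494426 [-0.0003 -0.0002 -0.0002] 5.8417
[-0.0002 -0.0012 -0.0015] [ 1.0781  0.4861 -1.4447] 7.5167 [ 0.1806  0.862  -1.316   1.7234  0.8732  1.2809 -1.2125] 0.017739329575175197
```

View pics/w2.png

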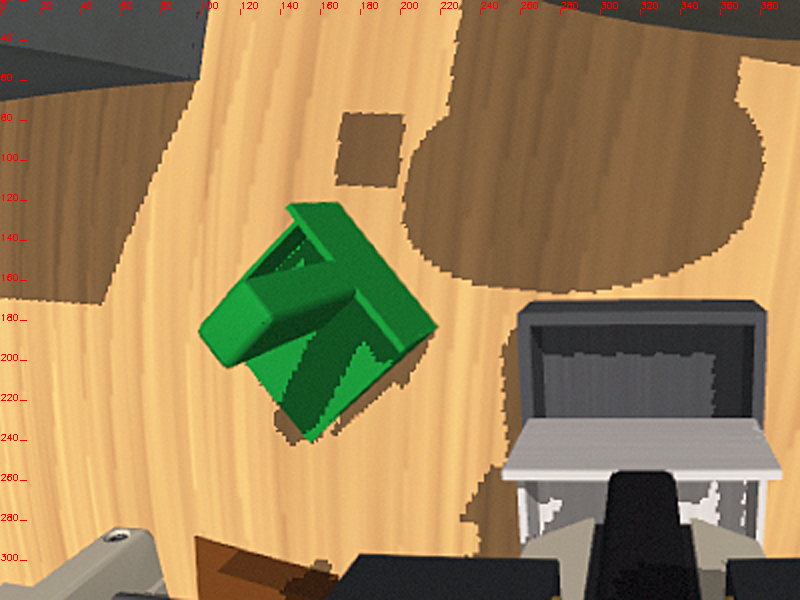

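Run:
```python
from h import *; import pickle
c=pickle.load(open('w2.pkl','rb'))
f=lambda u,v,z: atz('wrist',u/2,v/2+20,z,c)
for n,a,b,z in [('scoop',(503,475),(781,475),.1385),('tray',(519,318),(766,313),.04),('tray lo',(522,415),(766,428),.04)]:
    A,B=f(*a,z),f(*b,z); print(n,A,B,np.linalg.norm(A-B),'lat',[(X-TRAY)@LX for X in (A,B)],'y',[(X-TRAY)@LY for X in (A,B)])
```

```text
scoop [0.4463 0.355  0.1385] [0.5214 0.3648 0.1385] 0.0756742596627574 lat [np.float64(-0.03704549040619922), np.float64(0.03862866782606062)] y [np.float64(0.09538940917641262), np.float64(0.09526550863028496)]
tray [0.4324 0.3817 0.04  ] [0.5278 0.3961 0.04  ] 0.09643461637962422 lat [np.float64(-0.047336500546838925), np.float64(0.049081440636243465)] y [np.float64(0.12364995471914275), np.float64(0.12544323503770785)]
tray lo [0.4371 0.3425 0.04  ] [0.5357 0.3498 0.04  ] 0.0988527387644944 lat [np.float64(-0.04778141479519164), np.float64(0.05090940835337106)] y [np.float64(0.08418344623814727), np.float64(0.07852788371082156)]
```

Run:
```python
from h import *
def go(y,z,up,v=.1):
    p,q=tool(TRAY+.001*LX+y*LY+[0,0,z],-82.5,up); manip.servo_line(p,q,vel=v)
    print(y,z,up,'err',(manip.current_tool_pos()-p)*1e3,'F',manip.current_force()-F0,round(manip.current_clock(),2))
F0=manip.current_force()
go(.010,.03,-2,.15); go(.010,.0075,-2,.08)
go(-.03,.007,-2); 
for y in (-.065,-.08,-.088,-.094): go(y,.007,-2,.08)
im=viewer.get_image('wrist'); cv2.imwrite('pics/w3.png',im[:,:,::-1])
```

```text
0.01 0.03 -2 err [ 0.4938 -0.4916  0.4614] F [-0.083   1.6255  0.2172] 8.1
0.01 0.0075 -2 err [-0.419  -0.0202 -0.4904] F [0.0195 0.7998 0.5668] 8.53
-0.03 0.007 -2 err [0.2429 0.1394 0.3452] F [-0.436   0.7943  0.0636] 9.08
-0.065 0.007 -2 err [0.0675 0.0642 0.1085] F [0.7287 0.8075 0.0655] 9.67
-0.08 0.007 -2 err [ 0.0553 -0.3725 -0.1558] F [-0.3201  2.1018 -0.2253] 10.0
-0.088 0.007 -2 err [-0.0811  0.2467 -0.0174] F [-0.4484  2.263  -1.7709] 10.25
-0.094 0.007 -2 err [-0.0954 -0.1743 -0.0871] F [-0.5824  1.8571 -2.2735] 10.5
```

```bash
cat >> h.py <<'E'
def go(y,z,up,v=.1,F0=np.array([1.08,.49,-1.44])):
    p,q=tool(TRAY+.001*LX+y*LY+[0,0,z],-82.5,up); manip.servo_line(p,q,vel=v)
    F=manip.current_force()-F0
    print(y,z,up,'err',(manip.current_tool_pos()-p)*1e3,'F',F,round(manip.current_clock(),2)); return F
E
python3 - <<'E'
from h import *
for y in (-.097,-.1,-.103):
    F=go(y,.007,-2,.06)
    if F[1]>5: break
# tilt: lip climbs parallel to the ramp, rear stays low
y0=y+.002
for up in (4,8,12,16,20,24):
    z=.007+.09*np.sin(np.radians(max(up,0)))
    go(y0-(z-.007)/np.tan(np.radians(65)),z+.001,up,.08)
im=viewer.get_image('wrist'); cv2.imwrite('pics/w4.png',im[:,:,::-1])
t=viewer.get_image('top'); s=viewer.get_image('scene')
cv2.imwrite('pics/c4.png',np.hstack([crop(t[:,:,::-1],105,210,150,110,2.6),crop(s[:,:,::-1],355,220,150,110,2.6)]))
E
```

```text
-0.097 0.007 -2 err [ 0.1077 -0.8435 -0.231 ] F [-0.9075 -0.9251 -2.2879] 10.8
-0.1 0.007 -2 err [ 0.1495 -0.5225 -0.0841] F [-0.2479  0.3687 -1.797 ] 11.05
-0.103 0.007 -2 err [ 0.0893 -0.1755  0.0267] F [-1.5974 -0.1033 -1.0726] 11.3
-0.10392751801214963 0.014278082636971279 4 err [-1.2109  5.0207  1.0351] F [-2.003   4.5725 -3.4105] 11.56
-0.10684077345081715 0.02052557908640589 8 err [-0.5404  1.481   0.1106] F [-1.6825 -0.0088 -2.6498] 11.81
-0.10972557322834478 0.02671205217359834 12 err [-0.3169  0.6467 -0.1484] F [-0.7992  0.0405 -2.9448] 12.06
-0.11256786289019548 0.03280736202352993 16 err [-0.3449  0.4884 -0.2407] F [-0.9619  0.0473 -3.2103] 12.31
-0.11535379508684265 0.03878181289931019 20 err [-0.3502  0.4542 -0.2966] F [-0.2355 -0.4802 -1.8414] 12.56
-0.11806979703666516 0.04460629787682202 24 err [-0.4078  0.4492 -0.3448] F [-0.4905  0.418  -1.4926] 12.81
```

View pics/c4.png

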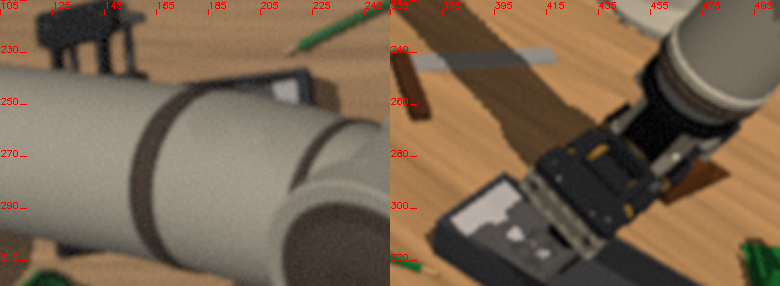

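The view is mostly hidden by the arm, but Fz is about -1.5 N, which suggests 4–5 balls aboard. I'll lift and look.

Run:
```python
from h import *
go(-.116,.10,24,.12); F=go(-.10,.26,24,.25)
manip.sleep(.3); print('n balls ~',-(manip.current_force()[2]+1.44)/.324)
u,v=proj('scene',TRAY-.07*LY+[0,0,.28]); print(u,v)
u=int(np.clip(u-75,0,480)); v=int(np.clip(v-60,0,340))
t=viewer.get_image('top'); s=viewer.get_image('scene')
cv2.imwrite('pics/c5.png',np.hstack([crop(t[:,:,::-1],105,210,150,130,2.6),crop(s[:,:,::-1],u,v,150,130,2.6)]))
print(manip.current_q())
```

```text
-0.116 0.1 24 err [0.236  0.031  0.5186] F [-1.5248 -1.219  -3.6284] 13.57
-0.1 0.26 24 err [-0.2896 -0.8317 -1.5727] F [-1.2958 -1.4148 -2.9411] 14.36
n balls ~ 7.544648745519225
418.85111841188234 212.62341522723597
[ 0.0121  0.6952 -1.2055  1.5366  0.8371  1.7461 -1.123 ]
```

View pics/c5.png

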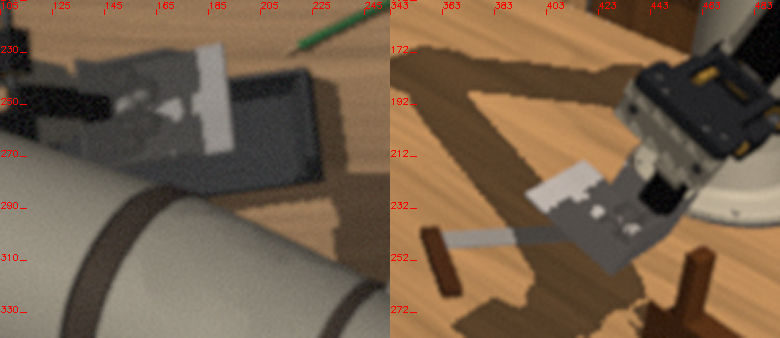

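```bash
cat >> h.py <<'E'
def pour(x,y,z,up,v):
    p,q=tool(HINGE*[1,1,0]+x*LX+y*LY+[0,0,z],-82.5,up); manip.servo_line(p,q,vel=v)
    print(up,'err',(manip.current_tool_pos()-p)*1e3,round(manip.current_clock(),2))
E
python3 - <<'E'
from h import *
pour(-.085,.03,.27,24,.25)
manip.sleep(.3); print(manip.current_force(),manip.current_q())
u,v=(proj('scene',HINGE-.085*LX+[0,0,.12])-[75,85]).astype(int)
s=viewer.get_image('scene');t=viewer.get_image('top')
cv2.imwrite('pics/c6.png',np.hstack([crop(t[:,:,::-1],320,120,150,150,2.6),crop(s[:,:,::-1],u,max(v,0),150,150,2.6)]))
E
```

```text
24 err [-0.1583  1.9128  0.1044] 16.38
[-0.1792  0.6108 -4.2791] [ 0.7503  0.5991 -1.2828  1.6727  0.9552  1.5397 -0.557 ]
```

View pics/c6.png

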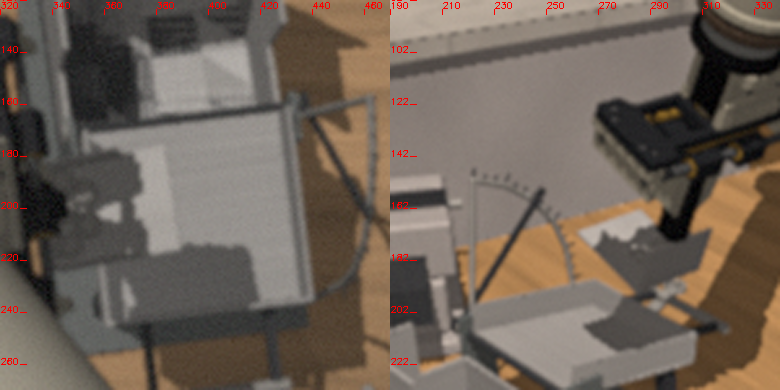

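Run:
```python
from h import *
pour(-.085,.025,.175,18,.2)
pour(-.085,.020,.140,-32,.13)
manip.sleep(.5)
print(manip.current_force())
pour(-.085,.020,.165,-42,.1); manip.sleep(.3)
pour(-.085,.03,.25,-20,.25); pour(-.085,.10,.29,0,.25)
manip.sleep(.2);print(manip.current_force(),manip.current_q())
u,v=(proj('scene',HINGE-.085*LX)-[75,75]).astype(int)
s=viewer.get_image('scene');t=viewer.get_image('top')
cv2.imwrite('pics/c7.png',np.hstack([crop(t[:,:,::-1],320,120,150,150,2.6),crop(s[:,:,::-1],u,max(v,0),150,150,2.6)]))
```

```text
18 err [0.233  0.2824 0.5977] 17.36
-32 err [0.1822 2.2105 1.5015] 18.38
[ 0.6831 -0.3267 -1.7392]
-42 err [ 0.0111  0.095  -0.5671] 19.37
-20 err [-0.1519  2.454   2.1659] 20.2
0 err [-0.2777  0.304  -0.6668] 20.77
[-0.0626 -0.459  -2.8051] [ 0.9553  0.6346 -1.4341  1.5112  0.6255  1.5393 -0.344 ]
```

View pics/c7.png

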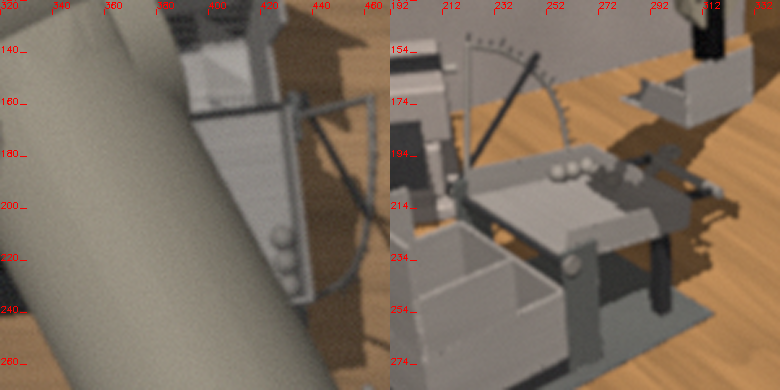

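At least four balls are on the flap: three at scene (257–268,180) and one at (285,187), with three also in the top view. Now I'll put the scoop back where it stood.

Run:
```python
from h import *
lip=np.array([.4097,.0971,0]); h=175.4
p,q=tool(lip,h)
pc=manip.current_tool_pos(); manip.servo_line(pc+[-.1,.05,.05],vel=.3)
manip.move_pose(p+[0,0,.12],q); manip.servo_line(p+[0,0,.008],vel=.15); manip.sleep(.2)
F0=manip.current_force(); print(F0,manip.current_clock())
for dz in (.004,.002,.001,0,-.001,-.002,-.003):
    manip.servo_line(p+[0,0,dz],vel=.03); F=manip.current_force()-F0
    print(dz,F)
    if F[2]>2.5: break
effector.open_jaws(); print(manip.current_force(),manip.current_finger_gap())
manip.servo_line(p+[0,0,.16],vel=.3)
print(manip.current_clock(),manip.current_q())
for s in (1,-1):
  for a in (60,70,80,90,98):
    r=[manip.solve_ik(*flapgrip(ph,a,s,b)) for ph,b in ((0,.08),(0,0))]; print(s,a,*r)
  for ph in (.6,.95):
    for a in (50,60,75,90): print(s,ph,a,manip.solve_ik(*flapgrip(ph,a,s)))
t=viewer.get_image('top');s=viewer.get_image('scene'); cv2.imwrite('pics/t8.png',t[:,:,::-1]);cv2.imwrite('pics/s8.png',s[:,:,::-1])
```

```text
[ 0.276  -0.7514 -1.6986] 24.5667
0.004 [-0.4479  1.0551  0.0143]
0.002 [-0.1368  0.0461  6.997 ]
[ 0.1364 -0.1654 -0.5191] 0.09213625129331945
27.0167 [ 0.5971  0.3083 -0.9829  1.906   0.2917  1.0787 -2.1558]
1 60 [ 1.5689  0.2743 -0.7818  2.3805 -1.1618  0.3846 -1.1051] [-0.2915  1.0367  1.3511  2.3939  4.3856  1.4551 -0.8465]
1 70 [ 1.4521  0.2314 -0.8027  2.28   -0.5174  0.3981 -1.8695] [ 1.0094  0.3758 -0.4165  2.2751 -0.9023  0.2475 -1.5128]
1 80 [ 1.3963  0.2827 -0.9004  2.1585  0.0378  0.5475 -2.496 ] [ 0.9216  0.3774 -0.4238  2.1782 -0.1366  0.3638 -2.345 ]
1 90 [ 0.6729  0.2469 -0.2063  2.0429 -0.0526  0.7341 -2.498 ] [ 0.4861  0.382  -0.0108  2.0808 -0.1534  0.5606 -2.4091]
1 98 [ 0.3121  0.3118  0.1347  1.94   -0.0605  0.8846 -2.5323] [ 0.4126  0.4305  0.0146  1.9883 -0.0177  0.7141 -2.5716]
1 0.6 50 [ 0.8642  0.2105 -0.4266  1.9842 -0.0721  0.759  -2.5085]
1 0.6 60 [ 0.3263  0.2587  0.1095  1.8813 -0.0831  0.9424 -2.5326]
1 0.6 75 [-0.0081  0.4248  0.4584  1.7103 -0.0897  1.2085 -2.5429]
1 0.6 90 [-0.1674  0.643   0.6813  1.5373 -0.1344  1.4644 -2.4867]
1 0.95 50 [-0.015
[... 705 characters left out ...]
1136  2.0548  0.7968  0.7684 -0.0798]
-1 98 [ 1.3321  0.6127 -1.1975  1.9087  0.6515  1.0722 -0.0049] [ 1.2543  0.7233 -1.0985  1.9617  0.7963  0.9612 -0.1099]
-1 0.6 50 [ 1.4972  0.4459 -1.2417  1.9683  0.4257  0.8289  0.2072]
-1 0.6 60 [ 1.3593  0.5561 -1.2415  1.8502  0.5718  1.0876  0.0506]
-1 0.6 75 [ 1.1428  0.6981 -1.1841  1.6704  0.6675  1.4357 -0.0565]
-1 0.6 90 [ 0.9595  0.8411 -1.1246  1.4928  0.7223  1.746  -0.1117]
-1 0.95 50 [ 1.119   0.6673 -1.2179  1.5528  0.6315  1.4716 -0.0279]
-1 0.95 60 [ 0.9839  0.761  -1.1767  1.4245  0.6825  1.6896 -0.0655]
-1 0.95 75 [ 0.8131  0.9028 -1.1232  1.2367  0.7448  1.9888 -0.0942]
-1 0.95 90 [0.2041 0.8151 0.0146 1.0877 0.2609 1.9936 0.3621]
```

Run:
```python
from h import *; import pickle
p,q=flapgrip(0,90,-1,.13)
pc=manip.current_tool_pos(); manip.servo_line(pc+[-.05,-.05,.03],vel=.3)
manip.move_pose(p+[0,0,.05],q); print(manip.current_q(),manip.current_tool_pos()-p,manip.current_clock())
c=viewer.get_calibration('wrist'); im=viewer.get_image('wrist')[:,:,::-1]; pickle.dump(c,open('w9.pkl','wb'))
cv2.imwrite('pics/w9.png',im); print(c['eye'],proj('wrist',np.array([HINGE,HINGE-.225*LX]),c))
t=viewer.get_image('top')[:,:,::-1];s=viewer.get_image('scene')[:,:,::-1];cv2.imwrite('pics/t9.png',t);cv2.imwrite('pics/s9.png',s)
o=np.vstack([np.hstack([crop(t,215,240,70,80,2.9)[:230,:203],crop(s,350,235,70,80,2.9)[:230,:203],crop(s,200,140,130,77,3)[:230,:390]]),
 ])
w=cv2.resize(im,None,fx=1.15,fy=1.15)[:370]
o2=np.zeros((600,800,3),np.uint8); o2[:230,:o.shape[1]]=o[:,:800]; w=crop(im,60,0,533,246,1.5); o2[230:230+w.shape[0],:w.shape[1]]=w[:370,:800]
cv2.imwrite('pics/c9.png',o2)
```

```text
[ 1.3143  0.1864 -0.9002  1.9317  0.0791  0.9674  0.5229] [0.0004 0.0008 0.0498] 29.6083
[ 0.4198 -0.1647  0.4245] [[531.2062 216.1364]
 [312.9682 223.053 ]]
```

View pics/c9.png

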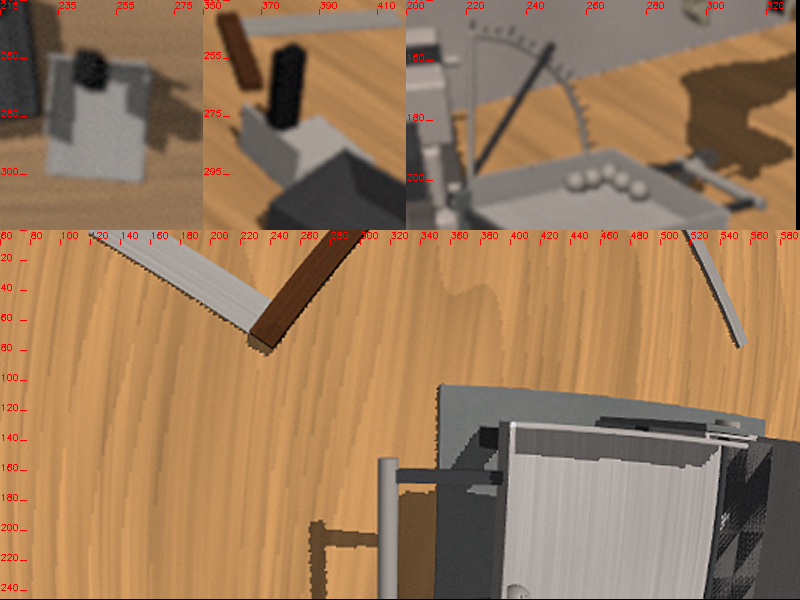

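```bash
cat > fit.py <<'E'
from h import *; import pickle
from scipy.optimize import least_squares
C={n:viewer.get_calibration(n) for n in('top','scene')}; C['wrist']=pickle.load(open('w9.pkl','rb'))
F=[('top',(-.225,.06,.012),(376,274.8)),('top',(-.225,-.06,.012),(432,268)),('scene',(-.225,.06,.012),(319,208)),('scene',(-.225,-.06,.012),(294.7,194.3)),
('wrist',(-.225,.06,.012),(318.7,152)),('wrist',(-.157,.081,.03),(400,129.3)),('top',(-.157,.081,.03),(361.2,245.2)),('top',(-.157,-.081,.03),(440,235.2)),('scene',(-.157,-.081,.03),(270.7,190))]
T=[('scene',(248.3,155)),('top',(462,202.5))]
def pt(x,f,e):
    fx,fy,fz=f; L=np.array([fx*np.cos(e)+fz*np.sin(e),fy,-fx*np.sin(e)+fz*np.cos(e)])
    return R.from_euler('z',x[2]).apply(L)+[x[0],x[1],x[4]]
def res(x):
    r=[proj(n,pt(x,f,-.15),C[n])-p for n,f,p in F]+[proj(n,pt(x,(-.165,-.102,0),x[3]-.15),C[n])-p for n,p in T]
    return np.r_[np.ravel(r),(x[4]-.13)/.002]
s=least_squares(res,[.691,-.21,.13,.8,.13],loss='soft_l1'); print(s.x,np.degrees(s.x[2])); print(res(s.x)[:-1].reshape(-1,2).round(1))
print('phi std',np.sqrt(np.diag(np.linalg.inv(s.jac.T@s.jac))))
E
python3 fit.py
```

```text
[ 0.6967 -0.2146  0.1178  0.9401  0.1279] 6.7497352592891255
[[-0.7 -0.1]
 [-0.3 -0.1]
 [-0.   0.3]
 [-3.7 -0.8]
 [-2.  -0.9]
 [ 0.1  0.4]
 [ 1.5 -1.3]
 [ 0.1 -0.4]
 [-1.9 -0.8]
 [ 0.9 -0.6]
 [-0.4 -0.2]]
phi std [0.0007 0.0018 0.0093 0.0155 0.0016]
```

```bash
sed -i 's/np.radians(7.5)/np.radians(6.9)/; s/HINGE=np.array(\[.691,-.21,.130\])/HINGE=np.array([.6965,-.2140,.129])/' h.py
python3 - <<'E'
from h import *
F0=manip.current_force()
off=-.003*LX
p,q=flapgrip(0,90,-1,.09); manip.servo_line(p+off,q,vel=.2)
for b in (.04,.015,.002):
    p,q=flapgrip(0,90,-1,b); manip.servo_line(p+off,q,vel=.1)
    F=manip.current_force()-F0; print(b,(manip.current_tool_pos()-p-off)*1e3,F)
    if np.linalg.norm(F)>12: raise SystemExit('contact')
effector.close(f_grip=20); print('gap',manip.current_finger_gap(),manip.current_force()-F0)
p,q=flapgrip(0,90,-1,.002); manip.servo_line(p,q,vel=.05); effector.close(f_grip=20)
print('gap',manip.current_finger_gap(),manip.current_force()-F0,(manip.current_tool_pos()-p)*1e3,manip.current_clock())
E
```

```text
0.04 [0.3895 0.0277 0.3941] [-0.6377  0.332  -0.1014]
0.015 [-0.1346  0.2742 -0.1792] [-1.8531  1.293   0.6524]
0.002 [-0.2672  0.2321 -0.2056] [-0.6301 -0.0943  0.1128]
gap 0.011194204306131059 [ 5.7949  0.6842 -2.7114]
gap 0.010890177164403943 [-0.4399  1.7653  4.681 ] [0.572  0.0498 0.4171] 33.3917
```

```bash
cat >> h.py <<'E'
def raise_to(a0,a1,n,vel=.08):
    A=lambda f: 90-30*min(f/.9,1)
    for f in np.linspace(a0,a1,n+1)[1:]:
        p,q=flapgrip(f,A(f),-1,.002); manip.servo_line(p,q,vel=vel); F=manip.current_force()
        print(round(f,3),((manip.current_tool_pos()-p)*1e3).round(1),F.round(1),round(manip.current_finger_gap(),4),round(manip.current_clock(),2))
        if np.linalg.norm(F)>25: print('STOP');break
E
python3 - <<'E'
from h import *
for f in (.3,.6,.9,.95): print(f,manip.solve_ik(*flapgrip(f,90-30*min(f/.9,1),-1,.002)))
raise_to(0,.3,3)
raise_to(.3,.8,5,.05)
cv2.imwrite('pics/s10.png',viewer.get_image('scene')[:,:,::-1])
raise_to(.8,.9,1,.05); manip.sleep(.3)
for n in ('scene','top','wrist'): cv2.imwrite(f'pics/{n}11.png',viewer.get_image(n)[:,:,::-1])
import pickle; pickle.dump(viewer.get_calibration('wrist'),open('w11.pkl','wb'))
s=cv2.imread('pics/scene11.png'); w=cv2.imread('pics/wrist11.png')
cv2.imwrite('pics/c11.png',np.hstack([crop(s,175,110,115,150,4)[:, :460],crop(w,480,0,160,300,2)[:600,:320]]))
E
```

```text
0.3 [ 1.027   0.4332 -0.7434  1.9143  0.3548  0.9076  0.2341]
0.6 [ 0.9357  0.456  -0.7465  1.7222  0.3643  1.1974  0.1933]
0.9 [ 0.7993  0.5464 -0.7266  1.4792  0.4052  1.481   0.1438]
0.95 [ 0.753   0.5831 -0.7104  1.4121  0.421   1.5607  0.1326]
0.1 [ 0.5  0.  -0.3] [ 4.6 -1.1 -3.6] 0.0113 33.83
0.2 [ 0.3  0.  -0.6] [ 5.4  0.3 -3.7] 0.0109 34.26
0.3 [ 0.1 -0.  -0.8] [ 6.1 -0.6 -3.9] 0.011 34.69
0.4 [-0.1 -0.1 -0.7] [ 5.6 -1.  -3.7] 0.0111 35.29
0.5 [-0.3 -0.1 -0.6] [ 4.5 -0.2 -4.7] 0.0111 35.89
0.6 [-0.5 -0.1 -0.6] [ 3.9 -0.1 -4.7] 0.0114 36.48
0.7 [-0.8 -0.1 -0.4] [-0.   0.5 -2.7] 0.011 37.08
0.8 [-1.  -0.1 -0.1] [-5.   0.4  0.7] 0.0112 37.67
0.9 [-1.1 -0.   0.2] [-6.7 -0.   3.3] 0.0108 38.31
```

Run:
```python
from h import *
s=cv2.imread('pics/scene11.png'); t=cv2.imread('pics/top11.png')
cv2.imwrite('pics/c11.png',np.hstack([crop(s,205,110,100,120,5),np.vstack([crop(t,370,120,100,100,3),crop(s,160,190,100,100,3)])]))
```

```text
(no output)
```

View pics/c11.png

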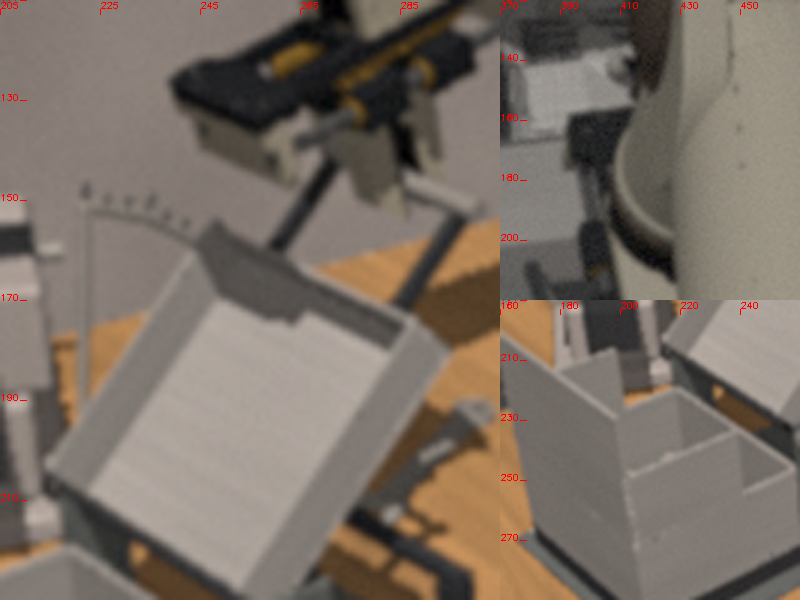

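The flap is empty, so the balls have rolled off. The pan hides the pointer from here, so I'll compare the two angles numerically from the images: the pointer from the earlier frames, the flap from this one.

```bash
cat > fit2.py <<'E'
from h import *
from scipy.optimize import least_squares
C={n:viewer.get_calibration(n) for n in('top','scene')}
def pt(f,phi,d=(0,0)):
    e=phi-.15; fx,fy,fz=f; L=np.array([fx*np.cos(e)+fz*np.sin(e)+d[0],fy,-fx*np.sin(e)+fz*np.cos(e)+d[1]])
    return HINGE+L[0]*LX+L[1]*LY+[0,0,L[2]]
# pointer line, scene frames before raising: darkest centroid per row
def line(im,n,phi0):
    g=cv2.GaussianBlur(cv2.cvtColor(im,cv2.COLOR_BGR2GRAY),(3,3),0).astype(float); out=[]
    for r in np.linspace(.05,.155,15):
        u,v=proj(n,pt((-r,-.102,0),phi0),C[n]); u2,v2=proj(n,pt((-r-.005,-.102,0),phi0),C[n]); d=np.array([u2-u,v2-v]); d/=np.hypot(*d); nn=np.array([-d[1],d[0]])
        k=np.linspace(-6,6,49); X=(np.array([u,v])+k[:,None]*nn).astype(np.float32)
        I=cv2.remap(g.astype(np.float32),X[:,:1],X[:,1:],cv2.INTER_LINEAR)[:,0]; w=np.clip(np.median(I)-15-I,0,None)
        if w.sum()>20: out.append((r,*(np.array([u,v])+nn*(w@k)/w.sum())))
    return out
for n,f in (('scene','s9'),('scene','scene0'),('top','top0')):
    L=line(cv2.imread(f'pics/{f}.png'),n,.92); L=line(cv2.imread(f'pics/{f}.png'),n,.92)
    def res(x): 
        o=[]
        for r,u,v in L:
            a=proj(n,pt((-r,-.102,0),x[0]),C[n]);b=proj(n,pt((-r-.005,-.102,0),x[0]),C[n]);d=(b-a)/np.linalg.norm(b-a); o.append(np.cross(np.r_[d,0],np.r_[u-a[0],v-a[1],0])[2]-(x[1] if len(x)>1 else 0))
        return o
    for x0 in ([.9],[.9,0]): s=least_squares(res,x0,loss='soft_l1'); print(f,len(L),'mark',s.x,np.round(res(s.x),1)[::3])
for f,p in [((-.157,-.081,.03),(247.6,154.4)),((-.157,.081,.03),(295,180)),((-.156,-.08,0),(250,169)),((-.225,.06,.012),(301,152))]:
    for ph in (.85,.9,.95): print(f,ph,proj('scene',pt(f,ph),C['scene']).round(1),p)
print('tip .9 .94',proj('scene',pt((-.165,-.102,0),.9),C['scene']),proj('scene',pt((-.165,-.102,0),.94),C['scene']))
p=manip.current_tool_pos(); g=p-R.from_quat(manip.current_tcp_rot()).apply([0,0,manip.grip_depth-.002])
d=g-HINGE; print('flap phi by kinematics',.15+np.arctan2(d[2],-(d@LX))-np.arctan2(.012,.225),np.hypot(d@LX,d[2]),np.hypot(.225,.012))
E
python3 fit2.py
```

```text
s9 15 mark [0.9524] [-0.2 -0.1 -0.1 -0.   0.2]
s9 15 mark [ 0.9429 -0.3137] [ 0.   0.  -0.  -0.1  0.1]
scene0 15 mark [0.9526] [-0.2 -0.1 -0.1 -0.   0.2]
scene0 15 mark [ 0.9428 -0.3237] [ 0.   0.  -0.  -0.1  0.1]
top0 8 mark [0.8876] [ 1.   0.  -0.1]
top0 8 mark [0.9489 1.2978] [ 0.5 -0.2  0. ]
(-0.157, -0.081, 0.03) 0.85 [249.  155.4] (247.6, 154.4)
(-0.157, -0.081, 0.03) 0.9 [246.9 154.2] (247.6, 154.4)
(-0.157, -0.081, 0.03) 0.95 [244.7 153.2] (247.6, 154.4)
(-0.157, 0.081, 0.03) 0.85 [288.8 174.8] (295, 180)
(-0.157, 0.081, 0.03) 0.9 [286.7 173.7] (295, 180)
(-0.157, 0.081, 0.03) 0.95 [284.5 172.7] (295, 180)
(-0.156, -0.08, 0) 0.85 [255.5 162. ] (250, 169)
(-0.156, -0.08, 0) 0.9 [253.8 160.4] (250, 169)
(-0.156, -0.08, 0) 0.95 [252. 159.] (250, 169)
(-0.225, 0.06, 0.012) 0.85 [302.5 153.9] (301, 152)
(-0.225, 0.06, 0.012) 0.9 [300.1 151.7] (301, 152)
(-0.225, 0.06, 0.012) 0.95 [297.6 149.6] (301, 152)
tip .9 .94 [250.7032 155.2546] [249.1901 154.0376]
flap phi by kinematics 0.8964963398849453 0.22626013357982988 0.2253197727675048
```

```bash
python3 - <<'E'
from h import *
raise_to(.9,.945,1,.05); manip.sleep(.3)
cv2.imwrite('pics/s12.png',viewer.get_image('scene')[:,:,::-1])
E
cat > fit3.py <<'E'
import io,contextlib
with contextlib.redirect_stdout(io.StringIO()): exec(open('fit2.py').read())
def edge(f,phi0,y,z,r0=.04,r1=.145):
    g=cv2.GaussianBlur(cv2.cvtColor(cv2.imread(f'pics/{f}.png'),cv2.COLOR_BGR2GRAY),(3,3),0).astype(np.float32); out=[]
    for r in np.linspace(r0,r1,22):
        a=proj('scene',pt((-r,y,z),phi0),C['scene']);b=proj('scene',pt((-r-.005,y,z),phi0),C['scene']);d=(b-a)/np.linalg.norm(b-a);nn=np.array([-d[1],d[0]])
        k=np.linspace(-5,5,41);X=(a+k[:,None]*nn).astype(np.float32);I=cv2.remap(g,X[:,:1],X[:,1:],cv2.INTER_LINEAR)[:,0]
        G=np.abs(np.gradient(I)); i=G.argmax(); out.append((r,*(a+nn*k[i])))
    def res(x):
        o=[]
        for r,u,v in out:
            a=proj('scene',pt((-r,y,z),x[0]),C['scene']);b=proj('scene',pt((-r-.005,y,z),x[0]),C['scene']);d=(b-a)/np.linalg.norm(b-a);o.append(d[0]*(v-a[1])-d[1]*(u-a[0])-(x[1] if len(x)>1 else 0))
        return np.array(o)
    for x0 in ([phi0],[phi0,0]):
        s=least_squares(res,x0,loss='soft_l1',f_scale=.3); print(f,y,z,s.x,np.median(abs(res(s.x))).round(2))
for f,p in (('scene11',.9),('s12',.94)):
    for y,z in ((-.081,.03),(.081,.03),(.08,0),(-.08,0)): edge(f,p,y,z)
p=manip.current_tool_pos(); g=p-R.from_quat(manip.current_tcp_rot()).apply([0,0,manip.grip_depth-.002])
d=g-HINGE; print('kin',.15+np.arctan2(d[2],-(d@LX))-np.arctan2(.012,.225))
E
python3 fit3.py
```

```text
0.945 [-1.   0.   0.5] [-7.3  1.1  4.3] 0.011 39.1
scene11 -0.081 0.03 [0.8693] 0.16
scene11 -0.081 0.03 [0.8856 0.4912] 0.14
scene11 0.081 0.03 [0.8732] 0.22
scene11 0.081 0.03 [0.9021 0.8171] 0.23
scene11 0.08 0 [0.824] 0.57
scene11 0.08 0 [0.9179 2.6138] 0.3
scene11 -0.08 0 [0.907] 0.22
scene11 -0.08 0 [ 0.877  -0.7703] 0.15
s12 -0.081 0.03 [0.9204] 0.23
s12 -0.081 0.03 [0.9256 0.1557] 0.21
s12 0.081 0.03 [0.9187] 0.1
s12 0.081 0.03 [0.9345 0.4743] 0.11
s12 0.08 0 [0.8716] 0.45
s12 0.08 0 [0.9752 2.7859] 0.4
s12 -0.08 0 [0.9544] 0.21
s12 -0.08 0 [0.9597 0.1389] 0.21
kin 0.9422172729413136
```

Run:
```python
from h import *
raise_to(.945,.951,1,.03); manip.sleep(.5)
t=viewer.get_image('top')[:,:,::-1].copy(); t0=cv2.imread('pics/top0.png')
c=HINGE*[1,1,0]+.08*LX+[0,0,.03]
Q=proj('top',np.array([c+a*LX+b*LY for a,b in((-.08,-.086),(-.08,.086),(.075,.086),(.075,-.086))])); print(Q.round(0).tolist())
m=np.zeros(t.shape[:2],np.uint8); cv2.fillConvexPoly(m,Q.astype(int),255)
d=(cv2.absdiff(t,t0).max(2)>30).astype(np.uint8)&(m>0)
n,_,st,ce=cv2.connectedComponentsWithStats(d.astype(np.uint8))
for i in range(1,n):
    if st[i,4]>8: print('blob',st[i,4],st[i,2:4],ce[i].round(1),t[int(ce[i][1]),int(ce[i][0])],t0[int(ce[i][1]),int(ce[i][0])])
g=cv2.cvtColor(t,cv2.COLOR_BGR2GRAY); x0,y0=Q.min(0).astype(int); x1,y1=Q.max(0).astype(int)
H=cv2.HoughCircles(cv2.resize(g[y0:y1,x0:x1],None,fx=4,fy=4,interpolation=cv2.INTER_CUBIC),cv2.HOUGH_GRADIENT,1,28,param1=80,param2=13,minRadius=14,maxRadius=22)
print('circles',None if H is None else (H[0]/4+[x0,y0,0]).round(1).tolist())
print(np.abs(manip.current_joint_velocities()).max(),manip.current_force(),manip.current_finger_gap(),manip.current_clock())
```

```text
0.951 [-1.1 -0.   0.4] [-7.2  0.7  3.6] 0.0112 39.7
[[421.0, 172.0], [347.0, 181.0], [338.0, 116.0], [411.0, 108.0]]
blob 669 [30 42] [404. 157.] [40 38 37] [128 131 133]
blob 52 [ 7 14] [351.8 163.7] [100 104 107] [41 38 38]
blob 75 [31  6] [376.9 166.3] [106 107 108] [67 66 68]
blob 89 [12 10] [415.9 168.5] [83 91 95] [135 140 144]
blob 35 [7 9] [359.2 174.6] [65 67 71] [131 136 139]
blob 10 [2 6] [352.5 177.9] [77 78 80] [106 110 113]
circles [[395.6, 154.6, 4.2]]
0.0021708571065018425 [-6.308   0.8566  4.7691] 0.011189952608588655 40.25
```

Run:
```python
from h import *
t=viewer.get_image('top')[:,:,::-1].copy(); t0=cv2.imread('pics/top0.png'); s=viewer.get_image('scene')[:,:,::-1].copy(); s0=cv2.imread('pics/scene0.png')
cv2.imwrite('pics/tF.png',t);cv2.imwrite('pics/sF.png',s)
g,g0=[cv2.cvtColor(x,cv2.COLOR_BGR2GRAY).astype(int) for x in (t,t0)]
for y in range(112,170,3): print(y,' '.join(f'{g[y,x]:3d}' for x in range(342,424,3)),'|',' '.join(f'{g[y,x]-g0[y,x]:3d}' for x in range(390,424,3)))
# new bright ball-like blobs elsewhere on the bench in the scene view
d=(cv2.cvtColor(s,cv2.COLOR_BGR2GRAY).astype(int)-cv2.cvtColor(s0,cv2.COLOR_BGR2GRAY)>25).astype(np.uint8)
n,_,st,ce=cv2.connectedComponentsWithStats(d)
print([(st[i].tolist(),ce[i].round().tolist()) for i in range(1,n) if 12<st[i,4]<200 and ce[i][1]>150])
```

```text
112 106  54  57  57  50  58  59  59  64  63  64  70  71  70  73  73  76  74  75  61  55  64  54  35  39  44  44  55 |   0  -1   6   3  17  14  15 -20 -19 -12 -43 -34
115 121  59  62  53  56  53  57  64  67  71  71  71  76  74  71  80  80  73  75  73  74  52  36  38  38  40  40  66 |   3   0  -2  -4   2  -3  -3 -10 -20 -27 -49 -25
118 117  66  58  55  53  57  54  62  64  70  70  76  78  74  65  64  77  73  77  75  77  76  62  50  38  41  38  76 |   2   1   5  -2   0   2   3  -3 -18 -27 -49 -12
121 124  63  63  55  49  42  62  59  68  71  72  71  68  69  59  68  65  69  64  73  74  71  70  60  46  34  38  82 |  -8  -6 -15  -3  -2  -5   1  -4 -11 -47 -57  -8
124 122  65  55  57  47  49  53  58  64  67  71  72  74  74  61  60  64  62  63  58  60  57  53  38  41  34  33  86 |   0   3 -10  -7  -2   0  -5 -18 -17 -49 -55  -4
127 113  72  43  48  50  52  55  60  60  68  66  62  44  45  36  45  47  58  64  55  47  45  40  27  46  41  58  92 |   9  13  -9  -9  -1   0  -6 -17 -16 -50 -36  -1
130 103  91  35  32  29  41  59  61  57  66  70  68  35  50  49  56  53  49  66  75  75  70  61  46  47 
[... 2075 characters left out ...]
 113  84  86 109  64  87  98 107 113 115 119 123 125 128 127  97  70  49  47  35  41 104 110  88  87  88  84 | -41 -68 -88 -93 -103 -100 -36 -31 -54 -54 -49 -55
[([293, 154, 19, 10, 130], [302.0, 158.0]), ([222, 157, 26, 41, 126], [233.0, 179.0]), ([263, 172, 18, 10, 31], [272.0, 177.0]), ([419, 187, 8, 8, 34], [423.0, 190.0]), ([214, 195, 8, 13, 52], [218.0, 202.0]), ([306, 203, 14, 9, 60], [311.0, 208.0]), ([292, 216, 7, 6, 18], [295.0, 219.0]), ([300, 222, 16, 11, 72], [307.0, 227.0]), ([284, 227, 9, 12, 72], [289.0, 233.0]), ([300, 234, 4, 7, 25], [301.0, 237.0]), ([272, 236, 19, 16, 162], [280.0, 244.0]), ([382, 249, 7, 30, 107], [385.0, 263.0]), ([377, 281, 9, 16, 47], [382.0, 288.0])]
```

Run:
```python
from h import *
c=viewer.get_calibration('wrist'); im=viewer.get_image('wrist')[:,:,::-1].copy(); cv2.imwrite('pics/wF.png',im)
P=np.array([HINGE*[1,1,0]+a*LX+b*LY+[0,0,.04] for a,b in((.01,-.07),(.01,.08),(.14,.08),(.14,-.07),(.08,0),(.08,-.07))])
print(c['eye'],proj('wrist',P,c).round(0).tolist())
g=cv2.cvtColor(im,cv2.COLOR_BGR2GRAY)
H=cv2.HoughCircles(cv2.resize(g,None,fx=2,fy=2,interpolation=cv2.INTER_CUBIC),cv2.HOUGH_GRADIENT,1,20,param1=100,param2=16,minRadius=12,maxRadius=30)
H=H[0]/2 if H is not None else []
for u,v,r in H:
    if u>380: print(round(u),round(v),round(r,1),g[int(v),int(u)],((atz('wrist',u,v,.04,c)-HINGE)@LX).round(3),((atz('wrist',u,v,.04,c)-HINGE)@LY).round(3))
```

```text
[ 0.5786 -0.1478  0.4352] [[520.0, 272.0], [536.0, 137.0], [637.0, 152.0], [615.0, 279.0], [585.0, 217.0], [574.0, 276.0]]
593 213 14.7 65 0.089 0.006
573 207 14.7 221 0.062 0.01
604 225 13.6 59 0.106 -0.006
562 265 12.0 68 0.062 -0.058
562 211 12.0 164 0.05 0.004
561 187 14.7 51 0.044 0.03
574 228 13.6 113 0.067 -0.014
558 227 12.0 144 0.047 -0.014
569 276 8.6 135 0.073 -0.07
609 260 14.7 79 0.123 -0.046
570 249 14.7 72 0.067 -0.037
550 265 10.8 111 0.046 -0.058
607 241 14.7 57 0.115 -0.024
618 218 12.0 78 0.125 0.004
603 215 10.8 47 0.103 0.005
620 239 13.0 83 0.133 -0.021
621 207 12.0 94 0.127 0.016
550 276 9.1 72 0.049 -0.071
570 195 13.6 81 0.057 0.023
590 237 9.7 32 0.09 -0.022
565 152 10.1 29 0.045 0.068
600 279 11.4 34 0.117 -0.071
584 226 9.7 70 0.08 -0.01
608 206 6.9 52 0.108 0.015
569 165 13.6 103 0.051 0.055
602 192 9.7 31 0.097 0.03
620 228 8.6 63 0.13 -0.007
573 218 7.5 162 0.065 -0.002
538 275 8.3 148 0.033 -0.071
557 248 6.9 97 0.05 -0.038
588 262 11.4 34 0.095 -0.052
630 157 9.5 75 0.13 0.073
578 327 11.9 87 0.106 -0.136
557 202 6.2 54 0.042 0.014
611 185 7.4 57 0.108 0.039
469 458 6.2 55 0.013 -0.383
```

Run:
```python
from h import *
g=cv2.cvtColor(cv2.imread('pics/wF.png'),cv2.COLOR_BGR2GRAY)
print('    ',' '.join(f'{x:3d}' for x in range(514,628,3)))
for y in range(246,300,3): print(y,' ',' '.join(f'{g[y,x]:3d}' for x in range(514,628,3)))
```

```text
514 517 520 523 526 529 532 535 538 541 544 547 550 553 556 559 562 565 568 571 574 577 580 583 586 589 592 595 598 601 604 607 610 613 616 619 622 625
246   177 181 172 177 179 174 177 182 184 192  60  71  56 100  63  96  81  69  72  68  68  66  70  67  34  30  51  51  55  50  48  49  67  74  83  78  48  33
249   180 181 174 179 179 173 177 180 180 198  71  58 123  62  90  66  86  66  71  72  71  64  75  70  30  26  37  37  41  46  68  64  68  63  69  46  50  36
252   183 185 173 180 178 182 180 176 178 160 146 199 125 116 165 165 113 115  71  70  69  66  70  63  42  44  39  37  63  65  75  82  84  61  45  38  49  33
255   178 185 170 181 179 186 185 175 178  99 148  66 134  76 122 117  58  61  67  65  55 124  68  34  33  37  35  55  62  72  78  83  82  58  45  29  36  32
258   179 184 176 178 177 186 180 180 181  60  68  73 116  64 105 117  62  62  64  60 123 101  72  32  36  34  34  52  60  67  76  95  80  65  68  71  63  68
261   183 180 181 179 175 186 183 186 185  59  67  64 114  62 105 122  68  72  67 198 200  92  71  35  36  33  37  49  61  71  80  82  83  67  50  45  27  29

[... 1195 characters left out ...]
 138 201 176 136  43  26  36  30  31  32  51  56  93  60  69  77  77
288   173 181 180 187 183 186 181  47 131 128 127 128 127 129 130 127 127 138  72  75 102 128   6  77  78  70 113  80  81  80  83  76  84  75  89  99  71  71
291   178 183 179 189 187 189 186  52 134 133 132 130 131 131 127 127 127  74  76  75  74  94 123 137 131 136 132 130  71  75  73  75  74  79  79  79  81  68
294   181 185 181 190 183 184 199  93 130 129 126 128 125 126 127 127 128  69  76  71  75  71  86 108 131 131 130 131 132  77  78  76  77  77  75  78  78  81
297   181 180 179 187 184 179 171 138 128 128 130 128 133 130 130 130 136  75  72  70  73  75  75  77 101 130 129 130 129 128 128  79  77  77  80  79  75  78
```

The wrist picture shows ball-shaped shading in the tub: two lit at (571,276) and (542,275), and two dimmer ones in shadow near (605,258) and (621,280). The flap is empty, so I'm handing in.

Run:
```python
from h import *
print(manip.current_finger_gap(),manip.current_force(),manip.current_clock()); manip.hand_in()
```

```text
0.011483087168502009 [-6.2646  0.0777  3.8173] 40.4
the job is handed in; nothing more can be done
```

The job is handed in at 40.4 s on the robot's clock. The one thing I could not see for certain is the number of balls in the tub.

**What I did:** I scooped the balls and tipped them onto the lowered flap, where a picture showed what looked like all five. I stood the scoop upright back on its original spot, let go, and checked it in a picture. I then gripped the flap's handle bar, raised it, and the arm is still holding it there.

**Last checks:**
- **Flap angle:** the joint positions put the flap at about 0.942 rad just before a final nudge of 0.006 rad. The scene image gave about 0.93 at that point.
- **Pointer angle:** the scene image gave about 0.943–0.952 rad. The top image disagreed, at 0.949 or 0.888 depending on the fit. The raised flap hid the pointer, so I could not look along the two together. I expect them to agree within about 0.02 rad.
- **Grip:** the fingers are closed on the bar with an 11 mm gap at about 7 N, and the arm is still.
- **Balls:** the flap looked empty. I had used all 12 picture views by then, so I checked the tub from wrist-camera pixel values only. Two balls were clear and two more were likely, in shadow. The top image showed none, because the arm and gripper hide that side of the tub.

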